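# Set and lock the last leg of an upturned monitor riser

### The job

The till's monitor riser lies upside down on the counter, and three of its four telescopic legs are already set. Pull the fourth leg, the short one, straight up until its mark ring sits right at the top of its collar, hold it there so that it cannot drop back, and with the same hand slide that leg's cam lever round the collar until it is fully closed. Do not let go of the leg from then on: finish still holding it at its mark, with the lever closed, and leave the other things on the counter where they are.

Things in the scene. Friction and masses are not known exactly. Their poses are not given: they have to be found in the camera images.
- riser: Monitor riser lying upside down, firm on the counter. Wooden board 235 x 370 x 18 mm, four upright legs: the short one (the job) at its origin (counter height), the three set ones, 172 mm tall, at its own (165, 0), (0, 300), (165, 300) mm. Each leg is an outer tube with a black collar 35 mm across, top 110 mm up, and a round aluminium leg sliding inside it.
- leg: The short sliding leg, upright, a plain round tube 20 mm across; origin: centre of its rubber foot's flat top, 40 mm above the collar top when pushed in, 62 mm at the mark. About 0.2 kg; drops back in if let go while the lever is open. It turns freely about its upright axis, so a gripping hand can turn with it. Grip it low: fingertips 2 to 6 mm above the collar before pulling.
- leg_slide (a joint): How far the short leg is pulled out, m: 0 is pushed fully in, 0.022 is at the mark (a 2 mm black ring, hidden in the collar before, then rests on the collar's top), 0.050 the outer stop.
- lever (a joint): Angle of the short leg's cam lever about the leg's axis, rad: 0 is fully closed, against its stop, 1.05 fully open; seen from above it closes clockwise. It stays where it is left. Turning it takes about 0.05 N m, a little more in the last 0.25 rad, where the cam clamps the leg; fully closed it holds the leg.
- lever_paddle (a point): Middle of the top edge of the lever's grey paddle, an upright radial plate beside the leg: 5 mm thick, 16 to 36 mm from the leg's axis, up to 42 mm above the collar's top. Close the fingers on the leg square to the paddle's direction, the paddle between them; after pulling up, turn the hand clockwise about the leg and a finger's edge meets the paddle and pushes it along.
- collar (a point): Centre of the top of the short leg's collar, on the leg's axis, 110 mm above the counter. The lever is a ring 39 mm across round this collar, carrying the paddle. Closed, the paddle points 150 degrees clockwise (from above) from the riser's own x axis.
- plant: A small bushy plant in a black pot 76 mm across, 62 mm tall, 135 mm with leaves. Origin under its centre. Not part of the job.
- terminal: A black card terminal lying flat, 165 x 78 x 32 mm. Origin under its centre. Not part of the job.
- gloves: A cardboard box of gloves, 125 x 235 x 70 mm. Origin under its centre. Not part of the job.
- flask: A dark steel flask, 68 mm across, 190 mm tall. Origin under its centre. Not part of the job.

How it is judged:
By the outcome, as a careful person would: the job done as asked, in the order asked, and still so for the second after the job is handed in, while the arm keeps its last pose, push and grip.
It also fails if it takes over 42 s, if anything falls off the work surface, if the arm or the gripper's body presses on something with over 40 N, if the wrist force passes 120 N, or if a joint passes its speed limit or range.

### The arm

A 6-joint arm with a two-finger parallel gripper is mounted at the origin on the work surface. World frame = base frame: x ahead of the robot, y to its left, z up, the work surface at z = 0. Lengths are in mm, angles in rad, forces in N, time in s.
With the tool pointing down it reaches from about 300 to 775 mm from the base axis. Payload 14.6 kg.
Tool frame: the origin (TCP) lies on the centre line of the jaws, within the pads' length; the fingertips stand 8 mm ahead of it and the grasp point (between the pads) lies 11 mm behind it; z points along the fingers, y is the direction in which the jaws open and shut (so a half turn about z gives the same grasp; the last joint's range is limited). The gripper opens to 94 mm and grips with 3 to 60 N. Pads are 16 mm wide; open, the fingers measure 119 mm over their backs; the gripper's body (75 mm by 177 mm) begins 78 mm behind the grasp point.
Start: joints at [1.095, 0.3, 1.521, -0, 1.321, -0.067], TCP at [218.626, 504.67, 213.446] pointing down, gripper open.
Joint ranges: [-3.03, 3.03], [-0.79, 2.21], [0.23, 2.52], [-1.04, 4.18], [0, 3.07], [-2.55, 2.55]. Speed limits (rad/s): [2.22, 2.22, 2.57, 3.14, 3.14, 3.14].

### API

Orientations are given as [roll, pitch, yaw] about the fixed x, y, z axes, in that order (R = Rz(yaw) Ry(pitch) Rx(roll)).
In Python, from cell import read_state, cams, manip gives the robot as it stands.
- The arm moves only by the shell command python3 -m handwheel 'ROWS' [OPENING] [FORCE]. ROWS is JSON, a list of rows, each a list of 4 numbers: the shift along the tool's x, y, z in m, then the turn about the tool's z in degrees. In form: [[dx, dy, dz, turn], ...]. A call has 1 to 5 rows; each row is the pose to reach, as a shift and turn from the pose measured when the call began, along the tool's axes at that moment; what a row does not reach only later rows make up. A row lasts 1/8 s, in which the tool goes at most 62.5 mm and 10.7 degrees, less where a joint would pass 70% of its speed; a pose out of reach is approached as far as the arm can. A call with a gripper value outside its range is refused whole. OPENING is the closure, from 0 (fully open) to 1 (shut), set as the call begins (- or left out, the last holds). The fingers move at their own pace and stop on an object; FORCE is the grip in N (left out, the last holds). Time passes only in rows, so rows that repeat a pose let the fingers close. It gives the time, the measured TCP pose, the force and the opening at its end, in the units of the state.
- read_state(): the state, without advancing time (a new reading comes with each control period).
- cams.camera(name): name is "scene" or "top"; returns the picture (384x512x3 uint8, red, green, blue); there is no depth.
- cams.get_calibration(name): a dict with "vertical_fov" (degrees; the focal length in pixels is half the picture's height over the tangent of half this angle, whatever the lens; pixels are square), "cx", "cy" (the principal point, pixels), "dist_coeffs" ([k1, k2, p1, p2, k3] as OpenCV has them; the pictures are not rectified), "R" (3x3) and "t" (3): a world point X has camera coordinates R X + t. Camera axes: x right, y down, z forward; pixel columns grow to the right and rows downward; lengths in mm; the calibration is good to about 2 mm. A picture is of the moment at which its call begins. get_calibration takes no time and is no camera call.
- manip.sign_off(): hands the job in, once; it reports no verdict.
The state is a dict: "clock": time; "joints": joint angles; "qd": joint speeds; "effort": joint torques, N m; "eef_pos": TCP position; "eef_rot": TCP orientation; "wrist_force": force on the tool from outside, world axes, zero at the start; "moment": the same for the moment, N m; "finger_gap": finger opening in mm.
Only numpy, scipy, OpenCV 4.12 (cv2) and the standard library are available. Lean on these libraries where they do the work, as an engineer would, in place of code of your own. Each camera call takes 0.05 s, during which the arm holds its last target. There are 200 camera calls.

## Working session

There is one attempt and no reset: what is moved stays moved. The work goes in short steps, Python scripts to look and compute and a shell command to move; the robot and the scene stay as the last step left them, time stands still between calls to the robot, and variables do not carry over. Pictures are saved under pics/ and viewed, about 8 in all and at most 12, crops included, and the job is handed in when it is done.

```bash
mkdir -p pics; cat > h.py <<'E'
import numpy as np, cv2
from cell import read_state, cams, manip
def K(n):
    c=cams.get_calibration(n); f=192/np.tan(np.radians(c["vertical_fov"])/2)
    return np.array([[f,0,c["cx"]],[0,f,c["cy"]],[0,0,1.]]),np.array(c["dist_coeffs"],float),np.array(c["R"],float),np.array(c["t"],float).ravel()
def pix2z(n,uv,z):
    k,d,R,t=K(n); p=cv2.undistortPoints(np.array(uv,float).reshape(-1,1,2),k,d)[:,0]
    r=np.c_[p,np.ones(len(p))]@R; o=-R.T@t
    return o+r*((z-o[2])/r[:,2])[:,None]
def proj(n,X):
    k,d,R,t=K(n); return cv2.projectPoints(np.array(X,float).reshape(-1,1,3),cv2.Rodrigues(R)[0],t,k,d)[0][:,0]
def snap(n,f,crop=None,s=1):
    im=cams.camera(n)[:,:,::-1]
    cv2.imwrite('pics/raw_'+f,im)
    if crop: u0,v0,u1,v1=crop; im=im[v0:v1,u0:u1]
    cv2.imwrite('pics/'+f,cv2.resize(im,None,fx=s,fy=s,interpolation=cv2.INTER_CUBIC))
E
python3 - <<'E'
from h import *
snap('top','t1.png',s=1.5); snap('scene','s1.png',s=1.5)
for n in('top','scene'):
    k,d,R,t=K(n);print(n,k[0,0],d,-R.T@t,R[2])
print(read_state())
E
```

```text
top 483.5812212598492 [-0.16524501  0.          0.          0.          0.        ] [ 313.12988084  -21.52551308 1710.26402882] [ 0.1024552  -0.00799045 -0.99470553]
scene 384.73577949979415 [-0.03226084  0.          0.          0.          0.        ] [1246.52567374  -63.74062292 1182.40077467] [-0.58624131  0.0330412  -0.80946241]
{'clock': 0.1, 'joints': array([ 1.09540053e+00,  3.00423963e-01,  1.52150973e+00,  4.26665954e-05,
        1.32069224e+00, -6.66283591e-02]), 'qd': array([ 4.17492981e-04, -1.26810665e-03, -1.64991297e-03, -3.78576480e-04,
        8.53313817e-04,  6.35436055e-05]), 'effort': array([ 2.58315478e-03, -5.32648551e+01, -3.53277934e+01,  7.10381521e-02,
        2.35414901e-02, -7.77855485e-05]), 'eef_pos': array([218.51873319, 504.48602036, 212.94236125]), 'eef_rot': array([-3.14056442e+00, -1.10031260e-04,  2.73281457e+00]), 'wrist_force': array([ 0.60202396,  0.3647982 , -0.23435743]), 'moment': array([-0.02730998,  0.03907403, -0.01093281]), 'finger_gap': 94.34499491474496}
```

View pics/t1.png

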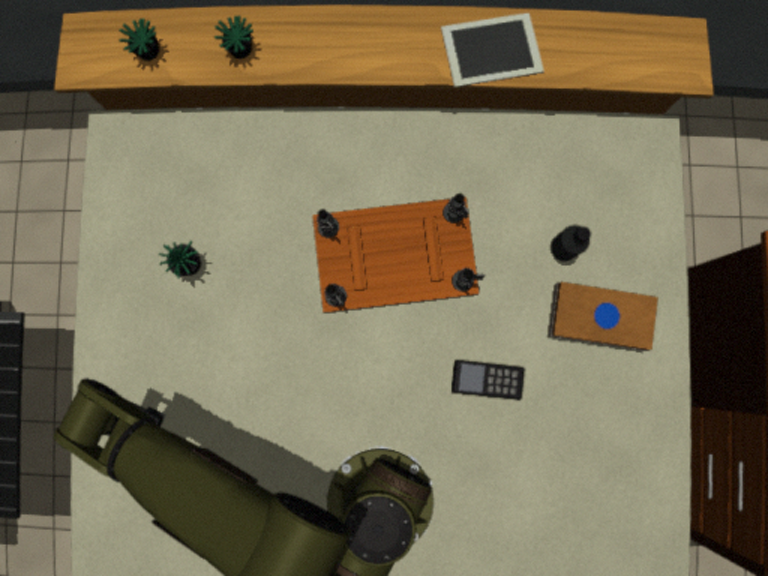

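View pics/s1.png

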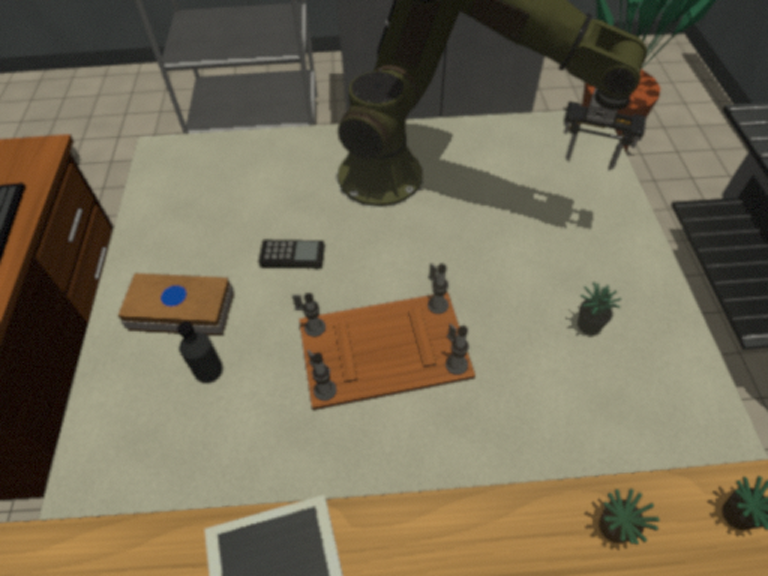

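The riser sits mid-table. The short leg looks like the near-right one in the top view at about (310,187) raw, (209,210) in the scene view, because its paddle sticks out sideways. I'll zoom both views into one picture.

```bash
python3 - <<'E'
import cv2,numpy as np
a=cv2.imread('pics/raw_t1.png')[120:215,200:330]; b=cv2.imread('pics/raw_s1.png')[170:275,190:320]
a=cv2.resize(a,None,fx=6,fy=6,interpolation=2)[:, :780]; 
a2=cv2.resize(cv2.imread('pics/raw_t1.png')[165:215,285:335],(400,400),interpolation=2)
b2=cv2.resize(cv2.imread('pics/raw_s1.png')[185:235,185:235],(400,400),interpolation=2)
cv2.imwrite('pics/z1.png',np.hstack([a2,b2]))
E
```

```text
(no output)
```

View pics/z1.png

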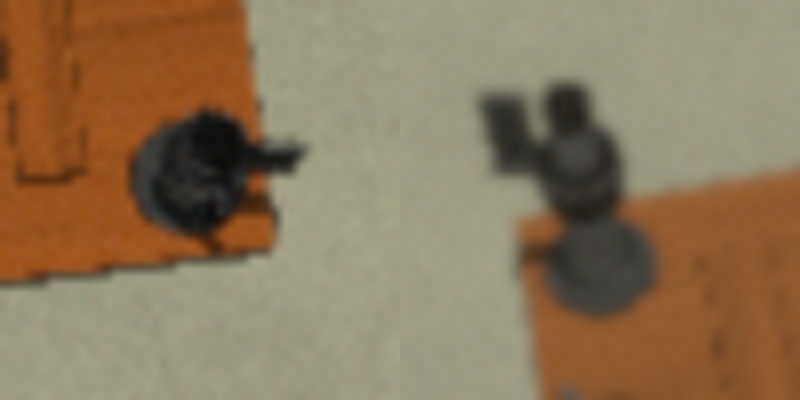

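```bash
python3 - <<'E'
from h import *
from scipy.optimize import least_squares
T=np.array([(314,215),(467,198),(479,293),(324,312)])/1.5
S=np.array([(301,322),(450,295),(473,375),(314,404)])/1.5
print(pix2z('top',T,18).round(1).tolist());print(pix2z('scene',S,18).round(1).tolist())
print('leg top', pix2z('top',[(285+212/8,165+133/8)],150), pix2z('scene',[(185+167/8,185+93/8)],150))
print('collar scene', pix2z('scene',[(185+180/8,185+155/8)],110))
print('paddle top', pix2z('top',[(285+290/8,165+150/8)],152),pix2z('scene',[(185+105/8,185+97/8)],152))
E
```

```text
[[668.9, 163.1, 18.0], [713.3, -201.3, 18.0], [485.3, -228.5, 18.0], [437.9, 135.0, 18.0]]
[[500.5, -224.6, 18.0], [453.0, 139.6, 18.0], [672.9, 160.2, 18.0], [713.6, -194.5, 18.0]]
leg top [[ 516.65092181 -186.8952102   150.        ]] [[ 516.63574589 -190.02096663  150.        ]]
collar scene [[ 520.57133987 -189.40243397  110.        ]]
paddle top [[ 509.68712228 -218.55675267  152.        ]] [[ 517.8918986  -215.09599221  152.        ]]
```

```bash
cat >> h.py <<'E'
def plan(x,y,z,yawdeg):
    s=read_state(); p=s['eef_pos']; 
    from scipy.spatial.transform import Rotation as Ro
    R=Ro.from_euler('xyz',s['eef_rot']).as_matrix(); d=np.array([x,y,z])-p
    yaw=np.degrees(s['eef_rot'][2]); t=(yaw-yawdeg+180)%360-180
    print('clk',round(s['clock'],2),'pos',p.round(1),'rot',np.degrees(s['eef_rot']).round(1),'j',s['joints'].round(2),'F',s['wrist_force'].round(1),'M',s['moment'].round(2),'gap',s['finger_gap'].round(1))
    print('tool shift m',(R.T@d/1000).round(4),'turn',round(t,1))
E
python3 -m handwheel '[[-0.044,-0.041,-0.02,5],[-0.088,-0.083,-0.04,10],[-0.132,-0.124,-0.04,15],[-0.175,-0.165,-0.04,20],[-0.219,-0.207,-0.04,25]]' 0; python3 -c "
from h import *
plan(517,-188,250,97)"
```

```text
clock: 0.72
eef_pos: [337.5, 225.7, 253.1]
eef_rot: [-3.141, 0.0, 2.294]
wrist_force: [1.4, 0.2, 0.2]
finger_gap: 94.1Traceback (most recent call last):
  File "<string>", line 3, in <module>
    plan(517,-188,250,97)
    ~~~~^^^^^^^^^^^^^^^^^
  File "h.py", line 22, in plan
    print('clk',round(s['clock'],2),'pos',p.round(1),'rot',np.degrees(s['eef_rot']).round(1),'j',s['joints'].round(2),'F',s['wrist_force'].round(1),'M',s['moment'].round(2),'gap',s['finger_gap'].round(1))
                                                                                                                                                                                   ^^^^^^^^^^^^^^^^^^^^^
AttributeError: 'float' object has no attribute 'round'
```

```bash
sed -i "s/s\['finger_gap'\].round(1)/round(float(s['finger_gap']),1)/" h.py; python3 -c "
from h import *
plan(517,-189,200,97)"
```

```text
clk 0.72 pos [337.5 225.7 253.1] rot [-180.     0.   131.4] j [ 0.5  -0.06  1.83 -0.    1.37 -0.22] F [1.4 0.2 0.2] M [-0.03  0.03 -0.03] gap 94.1
tool shift m [-0.4297 -0.1398  0.0534] turn 34.4
```

```bash
python3 -m handwheel '[[-0.054,-0.017,0,5],[-0.108,-0.035,0,10],[-0.162,-0.052,0,15],[-0.215,-0.07,0,20],[-0.269,-0.087,0,25]]' >/dev/null; python3 -c "
from h import *
plan(517,-189,200,97)"
```

```text
clk 1.35 pos [450.6 -35.4 253.3] rot [-180.     0.   106.3] j [-0.16  0.05  1.72 -0.    1.37 -0.44] F [ 1.3 -0.4 -0.4] M [-0.02  0.02 -0.03] gap 94.0
tool shift m [-0.166   0.0208  0.0534] turn 9.3
```

```bash
python3 -m handwheel '[[-0.05,0.006,0,3],[-0.1,0.012,0,6],[-0.14,0.018,0.02,9],[-0.166,0.021,0.053,9.3],[-0.166,0.021,0.053,9.3]]' >/dev/null; python3 - <<'E'
from h import *
plan(517,-189,122,97)
a=cams.camera('top')[:,:,::-1];b=cams.camera('scene')[:,:,::-1]
print(proj('top',[517,-189,150]),proj('scene',[517,-189,150]))
c=[cv2.resize(i,(400,400),interpolation=2) for i in (a[160:220,280:340],b[170:235,175:240])]
cv2.imwrite('pics/z2.png',np.hstack(c))
E
```

```text
clk 1.98 pos [ 516.3 -189.7  197.5] rot [-1.797e+02 -1.000e-01  9.690e+01] j [-0.42  0.32  1.54 -0.    1.29 -0.54] F [-0.7  0.4 -0.5] M [-0.06  0.08 -0.05] gap 94.1
tool shift m [0.0004 0.0012 0.0755] turn -0.1
[[312.14243151 181.52434549]] [[206.18662477 196.6943507 ]]
```

View pics/z2.png

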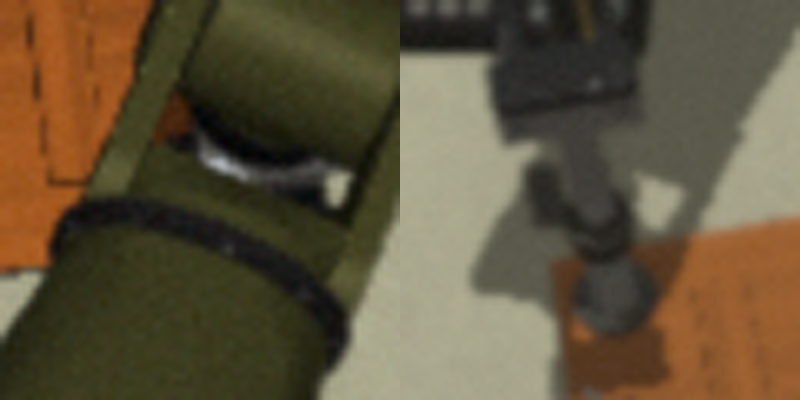

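The scene view shows the front finger in line with the leg (about (580,150) in the crop), with the paddle to the left at (545,195), as predicted. The top view is hidden by the arm. I'll descend now.

```bash
python3 -m handwheel '[[0,0.001,0.03,0],[0,0.001,0.055,0],[0,0.001,0.07,0],[0,0.001,0.0755,0],[0,0.001,0.0755,0]]' >/dev/null; python3 -c "
from h import *
plan(517,-189,122,97)"
```

```text
clk 2.7 pos [ 518.3 -188.4  125.9] rot [1.8e+02 1.0e-01 9.7e+01] j [-0.41  0.39  1.61 -0.    1.14 -0.54] F [ 0.2 -0.8 -0.1] M [-0.01  0.05 -0.01] gap 94.0
tool shift m [-0.0004 -0.0014  0.0039] turn -0.0
```

```bash
python3 -m handwheel '[[0,-0.0015,0.004,0],[0,-0.0015,0.004,0],[0,-0.0015,0.004,0],[0,-0.0015,0.004,0],[0,-0.0015,0.004,0]]' 0.7 8 >/dev/null; python3 -c "
from h import *
plan(517,-189,122,97)"
```

```text
clk 3.33 pos [ 516.8 -188.6  122. ] rot [1.8e+02 1.0e-01 9.7e+01] j [-0.42  0.39  1.62 -0.    1.13 -0.54] F [ 0.9 -0.2  0.7] M [-0.06  0.04 -0.  ] gap 47.2
tool shift m [-0.0004  0.0001 -0.    ] turn -0.0
```

```bash
python3 -m handwheel '[[0,0,0,0],[0,0,0,0],[0,0,0,0],[0,0,0,0],[0,0,0,0]]' 1 8 >/dev/null; python3 -c "
from h import *
plan(517,-189,122,97)"
```

```text
clk 3.95 pos [ 517.3 -188.6  122.1] rot [1.799e+02 1.000e-01 9.700e+01] j [-0.42  0.39  1.62 -0.    1.13 -0.54] F [ 5.4  0.4 -2. ] M [ 0.08 -0.92  0.04] gap 19.4
tool shift m [-0.0004 -0.0003  0.0001] turn -0.0
```

The fingers are on the leg: the gap is 19.4 mm against the 20 mm tube. The +x side force is about 5 N, so I'll centre the hand and firm the grip before pulling.

```bash
python3 -m handwheel '[[0,0.001,0,0],[0,0.001,0,0],[0,0.001,0,0],[0,0.001,0,0],[0,0.001,0,0]]' 1 40 >/dev/null; python3 -c "
from h import *
plan(517,-189,144,97)"
```

```text
clk 4.58 pos [ 517.4 -188.5  121.9] rot [-179.9    0.    97. ] j [-0.42  0.39  1.62 -0.    1.13 -0.54] F [-5.1 -0.5  2.3] M [-0.16  0.92  0.  ] gap 19.1
tool shift m [-0.0004 -0.0005 -0.0221] turn -0.0
```

```bash
python3 -m handwheel '[[0,0,-0.005,0],[0,0,-0.012,0],[0,0,-0.018,0],[0,0,-0.021,0],[0,0,-0.022,0]]' >/dev/null; python3 -c "
from h import *
plan(517.4,-188.5,143.9,97)"; python3 -m handwheel '[[0,0,0,0],[0,0,0,0]]' > /dev/null;  python3 -c "
from h import *
plan(517.4,-188.5,143.9,97)"
```

```text
clk 5.2 pos [ 517.4 -188.6  144.1] rot [-179.9    0.    97. ] j [-0.42  0.37  1.6  -0.    1.18 -0.54] F [-1.2 -0.5 -2.7] M [-0.21  0.14 -0.04] gap 18.8
tool shift m [0.0001 0.     0.0002] turn -0.0
clk 5.45 pos [ 517.4 -188.5  144. ] rot [-179.9    0.    97. ] j [-0.42  0.37  1.6  -0.    1.18 -0.54] F [-0.9 -1.  -2.1] M [-0.19  0.19 -0.02] gap 19.0
tool shift m [0.     0.     0.0001] turn -0.0
```

The pull was 22.1 mm, and the wrist now carries about 2 N, which is the leg's weight. I'll check the mark in the scene view.

```bash
python3 - <<'E'
from h import *
b=np.mean([cams.camera('scene')[:,:,::-1].astype(float) for _ in range(6)],0)
cv2.imwrite('pics/raw_s3.png',b)
cv2.imwrite('pics/z3.png',cv2.resize(np.clip(b[180:220,185:225]*1.8,0,255).astype('uint8'),(600,600),interpolation=2))
for z in(110,112,132,136,152,172):print(z,(proj('scene',[517.4,-188.5,z])[0]-[185,180])*15)
E
```

```text
110 [341.52333152 353.57949   ]
112 [340.47675685 348.60986378]
132 [329.8667042 298.2178782]
136 [327.71270317 287.9852103 ]
152 [318.98740479 246.52727008]
172 [307.82866418 193.48805824][ WARN:0@8.043] global loadsave.cpp:1063 imwrite_ Unsupported depth image for selected encoder is fallbacked to CV_8U.
```

View pics/z3.png

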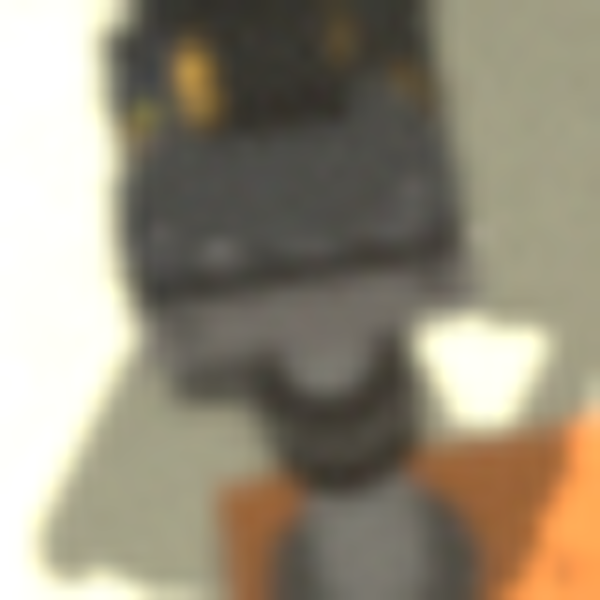

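The silver leg shows between the fingers and the black collar (around (325,375)), and the paddle is on the left at (215,385). The 2 mm ring is too small to resolve here. Now I'll turn clockwise (positive turn about tool z) and watch the side forces.

```bash
python3 -m handwheel '[[0,0,0,7],[0,0,0,14],[0,0,0,21],[0,0,0,28],[0,0,0,35]]' >/dev/null; python3 -c "
from h import *
plan(517.4,-188.5,144,-30)"
```

```text
clk 6.38 pos [ 518.4 -188.8  144.5] rot [179.9   0.   61.7] j [-0.42  0.37  1.6  -0.    1.17  0.08] F [ 7.1 -2.4 -2. ] M [-0.45 -1.02  0.02] gap 19.4
tool shift m [-0.0002 -0.001   0.0005] turn 91.7
```

```bash
python3 -c "
from h import *
for y in(45,26.7): plan(517.6+1.7*np.cos(np.radians(y)),-190.2+1.7*np.sin(np.radians(y)),144,y)"
```

```text
clk 6.38 pos [ 518.4 -188.8  144.5] rot [179.9   0.   61.7] j [-0.42  0.37  1.6  -0.    1.17  0.08] F [ 7.1 -2.4 -2. ] M [-0.45 -1.02  0.02] gap 19.4
tool shift m [-0.      0.0005  0.0005] turn 16.7
clk 6.38 pos [ 518.4 -188.8  144.5] rot [179.9   0.   61.7] j [-0.42  0.37  1.6  -0.    1.17  0.08] F [ 7.1 -2.4 -2. ] M [-0.45 -1.02  0.02] gap 19.4
tool shift m [-0.0003  0.0009  0.0005] turn 35.0
```

```bash
python3 -m handwheel '[[0,0.0002,0.0003,7],[0,0.0005,0.0005,14],[0,0.0006,0.0005,21],[-0.0002,0.0008,0.0005,28],[-0.0003,0.0009,0.0005,35]]' >/dev/null; python3 -c "
from h import *
for y in(9,-8.3): plan(517.6+1.7*np.cos(np.radians(y)),-190.2+1.7*np.sin(np.radians(y)),144,y)"
```

```text
clk 7.0 pos [ 519.3 -189.6  144.1] rot [ 1.798e+02 -1.000e-01  2.650e+01] j [-0.42  0.37  1.6  -0.    1.17  0.69] F [ 1.8 -2.7 -2.3] M [-0.31 -0.07  0.07] gap 19.0
tool shift m [-0.0002  0.0003  0.0001] turn 17.5
clk 7.0 pos [ 519.3 -189.6  144.1] rot [ 1.798e+02 -1.000e-01  2.650e+01] j [-0.42  0.37  1.6  -0.    1.17  0.69] F [ 1.8 -2.7 -2.3] M [-0.31 -0.07  0.07] gap 19.0
tool shift m [-0.0004  0.0007  0.0001] turn 34.8
```

```bash
python3 -m handwheel '[[0,0.0001,0.0001,7],[-0.0001,0.0002,0.0001,14],[-0.0002,0.0004,0.0001,21],[-0.0003,0.0006,0.0001,28],[-0.0004,0.0007,0.0001,35]]' >/dev/null; python3 -c "
from h import *
for y in(-20,-33): plan(517.6+1.7*np.cos(np.radians(y)),-190.2+1.7*np.sin(np.radians(y)),144,y)"
```

```text
clk 7.62 pos [ 519.5 -190.7  144.1] rot [179.9  -0.2  -8.7] j [-0.42  0.37  1.59 -0.    1.17  1.31] F [ 0.6 -3.8 -2.2] M [-0.5   0.13  0.06] gap 19.2
tool shift m [-0.0003  0.0001  0.0001] turn 11.3
clk 7.62 pos [ 519.5 -190.7  144.1] rot [179.9  -0.2  -8.7] j [-0.42  0.37  1.59 -0.    1.17  1.31] F [ 0.6 -3.8 -2.2] M [-0.5   0.13  0.06] gap 19.2
tool shift m [-0.0004  0.0005  0.0001] turn 24.3
```

```bash
python3 -m handwheel '[[-0.0001,0.0001,0.0001,5],[-0.0002,0.0002,0.0001,10],[-0.0003,0.0003,0.0001,14],[-0.0004,0.0004,0.0001,18],[-0.0004,0.0004,0.0001,18]]' >/dev/null; python3 -c "
from h import *
for y in(-36,): plan(517.6+1.7*np.cos(np.radians(y)),-190.2+1.7*np.sin(np.radians(y)),144,y)"
```

```text
clk 8.25 pos [ 519.5 -191.7  144.3] rot [179.9  -0.4 -26.7] j [-0.42  0.37  1.59 -0.    1.17  1.62] F [ 2.6 -5.8 -3.3] M [-1.1  -0.29  0.69] gap 19.4
tool shift m [-0.0007 -0.0002  0.0003] turn 9.3
```

The torque jumped to 0.69 N m, so it may be at the stop or the cam may be clamping. I'll nudge it a little and see.

```bash
python3 -m handwheel '[[-0.0003,0,0.0001,1.5],[-0.0003,0,0.0001,1.5],[-0.0003,0,0.0001,1.5]]' >/dev/null; python3 - <<'E'
from h import *
plan(518.9,-191.1,144,-36)
b=np.mean([cams.camera('scene')[:,:,::-1].astype(float) for _ in range(6)],0)
cv2.imwrite('pics/z4.png',cv2.resize(np.clip(b[180:220,185:225]*1.8,0,255).astype('uint8'),(600,600),interpolation=2))
for a in(-142.7,-135,-120,-82.7):
  for r in(16,36): print(a,r,[(proj('scene',[517.6+r*np.cos(np.radians(a)),-190.2+r*np.sin(np.radians(a)),z])[0]-[185,180])*15 for z in (112,152)])
E
```

```text
clk 8.62 pos [ 519.7 -191.9  144.3] rot [179.9  -0.4 -28.2] j [-0.42  0.37  1.6  -0.    1.17  1.65] F [ 5.3 -3.9 -3.9] M [-0.99 -0.58  0.75] gap 19.1
tool shift m [-0.0011 -0.0004  0.0003] turn 7.8
-142.7 16 [array([289.73768561, 305.98476245]), array([267.07741764, 203.37845609])]
-142.7 36 [array([236.49638815, 251.7905602 ]), array([212.65494705, 148.53302937])]
-135 16 [array([282.50740686, 311.67569042]), array([259.64573609, 209.14495017])]
-135 36 [array([220.24824028, 264.43621762]), array([195.95533421, 161.34240516])]
-120 16 [array([271.09479432, 324.65386015]), array([247.90236345, 222.29393687])]
-120 36 [array([194.46308249, 293.35127172]), array([169.42143891, 190.63045973])]
-82.7 16 [array([261.79577738, 362.40860899]), array([238.24842183, 260.54117728])]
-82.7 36 [array([172.71826561, 378.10391406]), array([146.83488878, 276.48365085])]
```

View pics/z4.png

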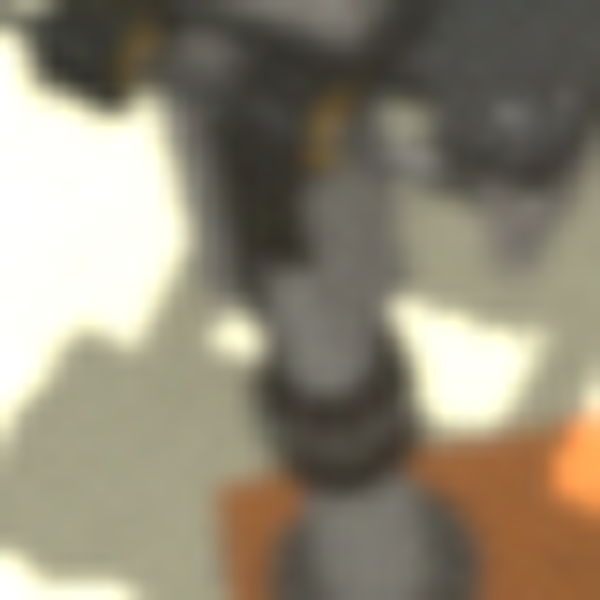

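The yaw followed the nudge with hardly any more torque, so this is the clamping zone rather than the stop. The paddle appears as a grey strip at about (215,270). I'll continue in small steps until it stops.

```bash
python3 -m handwheel '[[-0.0004,0,0.0001,1.5],[-0.0005,0,0.0001,3],[-0.0005,0,0.0001,3]]' >/dev/null; python3 -c "
from h import *
plan(518.9,-191.1,144,-36)"; python3 -m handwheel '[[-0.0004,0,0.0001,1.5],[-0.0005,0,0.0001,3],[-0.0005,0,0.0001,3]]' >/dev/null; python3 -c "
from h import *
plan(518.9,-191.1,144,-36)"
```

```text
clk 9.3 pos [ 520.  -192.3  144.4] rot [179.9  -0.6 -31.2] j [-0.42  0.37  1.6  -0.    1.17  1.7 ] F [ 5.9 -6.6 -4.9] M [-1.38 -1.06  0.87] gap 19.5
tool shift m [-0.0015 -0.0005  0.0004] turn 4.8
clk 9.68 pos [ 520.8 -193.1  144.6] rot [179.9  -0.9 -34.2] j [-0.42  0.37  1.6  -0.    1.16  1.75] F [11.5 -9.2 -7.7] M [-1.94 -1.9   0.77] gap 19.2
tool shift m [-0.0027 -0.0006  0.0006] turn 1.8
```

```bash
python3 -m handwheel '[[-0.001,0,0.0003,1],[-0.0015,0,0.0004,2],[-0.0015,0,0.0004,2],[-0.0015,0,0.0004,2]]' >/dev/null; python3 - <<'E'
from h import *
plan(518.9,-191.1,144,-36)
b=np.mean([cams.camera('scene')[:,:,::-1].astype(float) for _ in range(6)],0)
a=np.mean([cams.camera('top')[:,:,::-1].astype(float) for _ in range(6)],0)
f=lambda i:cv2.resize(np.clip(i*2,0,255).astype('uint8'),(400,400),interpolation=2)
cv2.imwrite('pics/z5.png',np.hstack([f(b[180:216,185:221]),f(a[165:205,290:330])]))
k=400/36
for t in(-142.7,-135,-125): print(t,[((proj('scene',[517.6+r*np.cos(np.radians(t)),-190.2+r*np.sin(np.radians(t)),z])[0]-[185,180])*k).round() for r in(16,36) for z in (112,152)])
E
```

```text
clk 10.18 pos [ 521.1 -193.5  144.7] rot [179.9  -1.2 -36.2] j [-0.42  0.37  1.6  -0.01  1.16  1.79] F [ 12.9 -10.7  -7.6] M [-2.12 -2.14  0.84] gap 19.7
tool shift m [-0.0032 -0.0007  0.0007] turn -0.2
-142.7 [array([215., 227.]), array([198., 151.]), array([175., 187.]), array([158., 110.])]
-135 [array([209., 231.]), array([192., 155.]), array([163., 196.]), array([145., 120.])]
-125 [array([203., 237.]), array([186., 161.]), array([150., 210.]), array([131., 134.])]
```

View pics/z5.png

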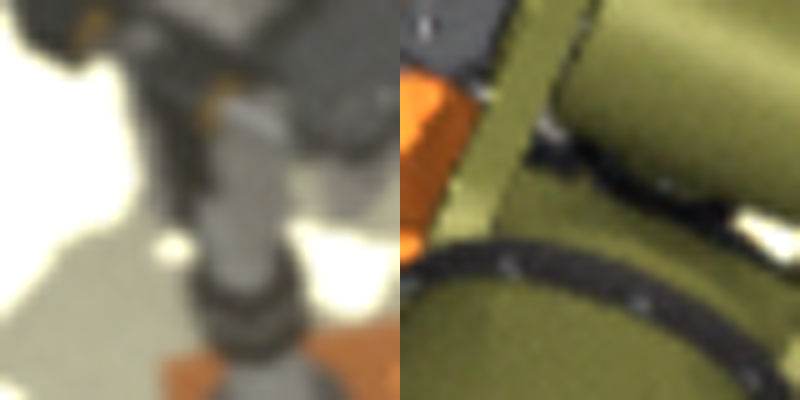

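The paddle has swung behind the finger, at about (160–205, 100–220), which fits the closed direction. Forces and hand drift from yaw −31° onward suggest a stop. I'll do one push test with no turn, which also recentres the leg in the pads.

```bash
python3 -m handwheel '[[-0.001,0,0.0003,0],[-0.002,0,0.0005,0],[-0.003,0,0.0005,0],[-0.003,0,0.0005,0]]' >/dev/null; python3 -c "
from h import *
plan(518.9,-191.1,144,-36)"
```

```text
clk 11.28 pos [ 521.3 -193.7  145. ] rot [180.   -1.7 -36.3] j [-0.42  0.36  1.6  -0.01  1.15  1.79] F [ 22.4 -15.9 -12.7] M [-2.99 -3.88  0.62] gap 19.4
tool shift m [-0.0035 -0.0007  0.0009] turn -0.3
```

Pushed with 27 N, the paddle didn't move, so the lever is at its stop. But the hand rose about 1 mm under that load. I'll ease the side load and bring the hand back to the mark height.

```bash
python3 -m handwheel '[[0.0005,0,0.0005,0],[0.001,0,0.001,0],[0.001,0,0.001,0],[0.001,0,0.001,0]]' >/dev/null; python3 -c "
from h import *
plan(518.9,-191.1,144,-36)"
```

```text
clk 11.78 pos [ 522.  -193.9  144.5] rot [180.   -1.7 -36.3] j [-0.42  0.36  1.6  -0.01  1.15  1.79] F [-3.2  1.6  5.9] M [0.52 0.87 0.36] gap 19.3
tool shift m [-0.0041 -0.0004  0.0004] turn -0.3
```

```bash
python3 -m handwheel '[[-0.0003,0,0.0005,0],[-0.0005,0,0.0009,0],[-0.0005,0,0.0009,0],[-0.0005,0,0.0009,0]]' >/dev/null; python3 - <<'E'
from h import *
plan(518.9,-191.1,144,-36)
b=np.mean([cams.camera('scene')[:,:,::-1].astype(float) for _ in range(8)],0)
cv2.imwrite('pics/z6.png',cv2.resize(np.clip(b[190:215,195:220]*2.2,0,255).astype('uint8'),(600,600),interpolation=2))
for z in(106,108,110,112,114):print(z,((proj('scene',[517.6+10*(z>110),-190.2,z])[0]-[195,190])*24).round())
E
```

```text
clk 12.28 pos [ 522.  -193.9  144.5] rot [-180.    -1.8  -36.3] j [-0.42  0.36  1.6  -0.01  1.14  1.79] F [-1.3 -0.5  7.9] M [-0.16  0.45  0.4 ] gap 19.3
tool shift m [-0.0041 -0.0004  0.0004] turn -0.3
106 [298. 344.]
108 [296. 336.]
110 [294. 328.]
112 [293. 379.]
114 [291. 371.]
```

View pics/z6.png

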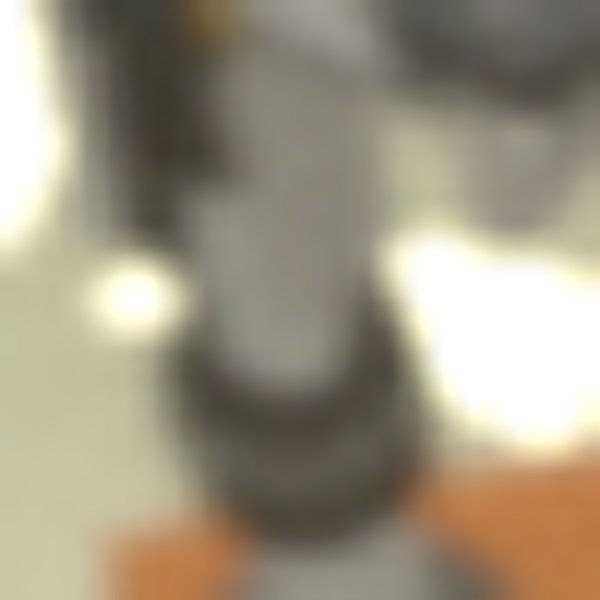

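```bash
python3 -m handwheel '[[-0.0003,0,0.0001,0],[-0.0003,0,0.0001,0],[-0.0003,0,0.0001,0],[-0.0003,0,0.0001,0]]' >/dev/null; python3 -c "
from h import *
plan(518.9,-191.1,144,-36)
manip.sign_off()"
```

```text
clk 13.18 pos [ 522.  -193.8  144.6] rot [-180.    -1.8  -36.3] j [-0.42  0.36  1.6  -0.01  1.14  1.79] F [ 2.3 -3.3  3.9] M [-0.52 -0.18  0.46] gap 19.2
tool shift m [-0.0041 -0.0004  0.0005] turn -0.3
the job is handed in; nothing more can be done
```

I handed the job in at 13.2 s with the short leg pulled up to its mark, its lever closed and the hand still gripping it. I could not see the mark ring itself in the images. I gripped the leg low with 40 N, pulled it straight up 22.1 mm, then turned the hand about 133° clockwise so that a finger's edge pushed the lever round to its stop.

**Last checks**
- **Leg held:** The finger gap is 19.2 mm on the 20 mm tube. Just after the pull the wrist carried about 2 N, the leg's weight.
- **Lever closed:** The paddle did not move under a final push of about 27 N. In the image it lies near its closed direction, partly hidden behind the finger.
- **Mark height:** While pushing the lever, the hand rose by up to 1 mm and tilted 1.8°. I brought it most of the way back. The grip height puts the leg at about 22.4–22.5 mm, roughly 0.5 mm over the mark. Pushing down with 8 N did not lower it further, so the cam holds it there. In the image the silver tube ends within about 1 mm of where it should at the mark.

**Less certain**
- The leg now sits about 5 mm off-centre in the pads, which are 16 mm wide, because the hand was pushed aside at the lever's stop. The grip still held.
- I did not take a final wide picture. Wrist forces stayed low throughout (under 31 N), and I saw no sign of touching anything else on the counter.

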